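# Turn the reversed test-tile drawer round

### The job

The little drawer of glaze test tiles was pushed into its wooden sleeve backwards, so it will not close. Slide it right out, turn it round, and slide it back in until it is fully home, its front flush with the sleeve's mouth and its finger pull sticking out. Keep the drawer upright all the time and leave the bowl, the mug and the brush where they are.

Things in the scene. Friction and masses are not known exactly. Their poses are not given: they have to be found in the camera images.
- sleeve: wooden sleeve on a 6 mm board fixed to the bench. Origin: on the bench under the middle of the open mouth; x points into the sleeve, z up. Inside 62 wide, 46 high (z 6 to 52), 110 deep from the mouth (x=0) to a back wall, 8 mm thick; outside 78 wide, top at z=59
- board_front (a point): middle of the outer end of the sleeve's board, on its top (z = 6 mm), 220 mm out from the mouth; axes as the sleeve's. The board is 96 mm wide and bare from here to the mouth, level with the sleeve's floor, so the drawer can lie and slide on it
- drawer_center (a point): loose open-topped drawer of pale wood, 110 long (x), 56 wide (y), 42 high (pull not counted), walls 5 mm, 0.2 to 0.45 kg, flat tiles inside 19 mm under the rim. Point: centre of the box and nearly of mass, 21 mm up. x points from the front (with the pull) to the plain back end, z up. At the start reversed in the sleeve, plain end 42 to 63 mm out of the mouth
- drawer_pull (a point): the drawer's finger pull, a wooden block standing 40 mm out of the middle of its front face, 20 wide, 20 high; point: its centre, 75 mm from the drawer's centre, 22 mm above its underside. Hidden in the sleeve at the start. Drawer home: plain end against the back wall, centre 55 mm behind the mouth, front flush, pull outside
- bowl: bystander: loose terracotta bowl, 116 mm across, 52 mm high; origin at the centre of its underside
- mug: bystander: loose terracotta mug, 76 mm across, 85 mm high, with a handle; origin at the centre of its underside
- brush: bystander: loose brush, 170 mm long, lying on the bench; origin under its middle, x along it
There are look-alikes about, which are no part of the job. Leave any black or purple look-alike of the part that bears drawer_center alone.

How it is judged:
By the outcome, as a careful person would: the job done as asked, in the order asked, and still so for the second after the job is handed in, with the robot touching nothing.
It also fails if it takes over 72 s, if anything falls off the work surface, if the arm or the gripper's body presses on something with over 40 N, if the wrist force passes 120 N, or if a joint passes its speed limit or range.

### The arm

A 6-joint arm with a two-finger parallel gripper is mounted at the origin on the work surface. World frame = base frame: x ahead of the robot, y to its left, z up, the work surface at z = 0. Lengths are in mm, angles in rad, forces in N, time in s.
With the tool pointing down it reaches from about 350 to 800 mm from the base axis. Payload 7.3 kg.
Tool frame: the origin (TCP) lies at the very end of the fingers, on their centre line; the grasp point (between the pads) lies 19 mm behind it; z points along the fingers, y is the direction in which the jaws open and shut (so a half turn about z gives the same grasp; the last joint's range is limited). The gripper opens to 85 mm and grips with 20 to 120 N. Pads are 22 mm wide; open, the fingers measure 114 mm over their backs; the gripper's body (76 mm by 85 mm) begins 54 mm behind the grasp point. The pads swing forward as they close: fully open they stand 13 mm farther back than shut.
Start: joints at [-1.49, 0.342, 1.524, -0, 1.275, -0.146], TCP at [118.073, -511.569, 231.322] pointing down, gripper open.
Joint ranges: [-2.53, 2.53], [-0.77, 2.02], [0.04, 2.7], [-1, 4.14], [0.28, 2.66], [-3.11, 3.11]. Speed limits (rad/s): [2.57, 2.57, 3.14, 3.14, 3.14, 3.14].

### API

Orientations are given as [roll, pitch, yaw] about the fixed x, y, z axes, in that order (R = Rz(yaw) Ry(pitch) Rx(roll)).
In Python, from workcell import telemetry, get_image, robot gives the robot as it stands. The module is installed in compiled form; this text tells all that it offers.
- The arm moves only by the tool apply_moves, never from a script. Its argument "series" is a list of rows, each a list of 5 numbers: the opening, from 0 (shut) to 1 (fully open), then the shift along the world's x, y, z scaled (see below), then the turn about the world's z scaled (see below). A call has 1 to 20 rows; each row is the pose to reach, as a shift and turn from the pose commanded when the call began; what a row does not reach only later rows make up. The controller multiplies each number of a shift by 400 mm and each number of a turn by 60 degrees. A row lasts 1/10 s, in which the tool goes at most 50 mm and 8.59 degrees, less where a joint would pass 70% of its speed; a pose out of reach is approached as far as the arm can. A call with a number of a shift or a turn outside -1 to 1 is refused whole. A call with a gripper value outside its range is refused whole. The fingers move at their own pace and stop on an object; "grip_force" is the grip in N (left out, the last holds). Time passes only in rows, so rows that repeat a pose let the fingers close. It gives the time, the measured TCP pose, the force and the opening at its end, in the units of the state.
- telemetry.state(): the state, without advancing time (a new reading comes with each control period).
- get_image(name): name is "side" or "top"; returns a dict with "img" (400x640x3 uint8, blue, green, red), "range_z" (400x640 float32, mm along the optical axis (not along the pixel's ray), 0 where there is no reading), "mtx" (3x3 intrinsics, pixels), "distortion" ([k1, k2, p1, p2, k3] as OpenCV has them; the pictures are not rectified), "pose" (4x4, takes a point from camera to world coordinates). Camera axes: x right, y down, z forward; pixel columns grow to the right and rows downward; lengths in mm; the calibration is good to about 2 mm. A picture is of the moment at which its call begins.
- robot.close_job(): hands the job in, once; it reports no verdict.
The state is a dict: "clock": time; "joint_pos": joint angles; "qvel": joint speeds; "tau": joint torques, N m; "tool_pos": TCP position; "tcp_rot": TCP orientation; "wrist_force": force on the tool from outside, world axes, zero at the start; "wrist_torque": the same for the moment, N m; "width": finger opening in mm.
Only numpy, scipy, OpenCV 4.12 (cv2) and the standard library are available. Lean on these libraries where they do the work, as an engineer would, in place of code of your own. Each camera call takes 0.05 s, during which the arm holds its last target.

## Working session

There is one attempt and no reset: what is moved stays moved. The work goes in short steps, Python scripts to look and compute and a tool call to move; the robot and the scene stay as the last step left them, time stands still between calls to the robot, and variables do not carry over. Pictures are saved under pics/ and viewed, and the job is handed in when it is done.

Besides the shell and the picture viewer there is one more tool, called as name([rows], argument=value, ...), one row to a line, values as JSON. apply_moves: Moves the arm, as the interface text tells. Shifts and turns lie within -1 to 1; 1 stands for 400 mm of shift or 60 degrees of turn. Its arguments: {"type":"object","properties":{"series":{"type":"array"},"grip_force":{"type":"number"}},"required":["series"]}

```bash
mkdir -p pics; cat > h.py <<'E'
import numpy as np, cv2
from workcell import telemetry, get_image, robot
def cap(name,tag):
    d=get_image(name); cv2.imwrite(f'pics/{tag}.png',d['img']); np.savez(f'/tmp/{tag}.npz',**{k:np.asarray(v) for k,v in d.items()}); return d
def load(tag): return dict(np.load(f'/tmp/{tag}.npz'))
def cloud(d):
    h,w=d['range_z'].shape
    u,v=np.meshgrid(np.arange(w),np.arange(h))
    n=cv2.undistortPoints(np.stack([u,v],-1).reshape(-1,1,2).astype(np.float64),d['mtx'],d['distortion']).reshape(h,w,2)
    z=d['range_z'].astype(float)
    P=np.stack([n[...,0]*z,n[...,1]*z,z],-1)
    T=d['pose']; W=P@T[:3,:3].T+T[:3,3]; W[z==0]=np.nan
    return W
def ray(d,uv,zp):
    n=cv2.undistortPoints(np.array(uv,float).reshape(-1,1,2),d['mtx'],d['distortion']).reshape(-1,2)
    T=d['pose']; r=np.c_[n,np.ones(len(n))]@T[:3,:3].T
    return T[:3,3]+r*((zp-T[2,3])/r[:,2])[:,None]
E
python3 - <<'E'
from h import *
print(telemetry.state())
for n in('top','side'):
    d=cap(n,n+'0'); print(n,d['pose'].round(3).tolist(),d['mtx'].tolist())
E
```

```text
{'clock': 0.0, 'joint_pos': array([-1.49001040e+00,  3.42679694e-01,  1.52500623e+00, -5.07557442e-05,
        1.27541353e+00, -1.45978011e-01]), 'qvel': array([ 1.47466187e-04, -2.73028473e-04, -9.66309399e-04,  1.06133731e-03,
       -4.97146210e-04, -5.92672149e-05]), 'tau': array([-2.39191359e-03, -4.33678758e+01, -2.46023422e+01, -3.40193974e-04,
        7.85058131e-03,  1.97431183e-05]), 'tool_pos': array([ 118.01847693, -511.14964027,  230.65206231]), 'tcp_rot': array([-3.14009482e+00, -1.71160221e-04,  2.26778617e-01]), 'wrist_force': array([-0.18058193,  0.07313117, -0.40800716]), 'wrist_torque': array([-0.00999565,  0.00700843,  0.01500501]), 'width': 85.41963955384304}
top [[-0.017, -0.995, 0.095, 443.918], [-1.0, 0.018, 0.007, 107.343], [-0.009, -0.095, -0.995, 1308.529], [0.0, 0.0, 0.0, 1.0]] [[499.85169287218736, 0.0, 311.14211583896474], [0.0, 499.85169287218736, 208.8171176704626], [0.0, 0.0, 1.0]]
side [[-0.874, -0.369, 0.315, 281.739], [-0.485, 0.689, -0.539, 619.369], [-0.018, -0.624, -0.781, 747.257], [0.0, 0.0, 0.0, 1.0]] [[428.32844882731047, 0.0, 314.3661378201119], [0.0, 428.32844882731047, 204.61454555225117], [0.0, 0.0, 1.0]]
```

View pics/top0.png

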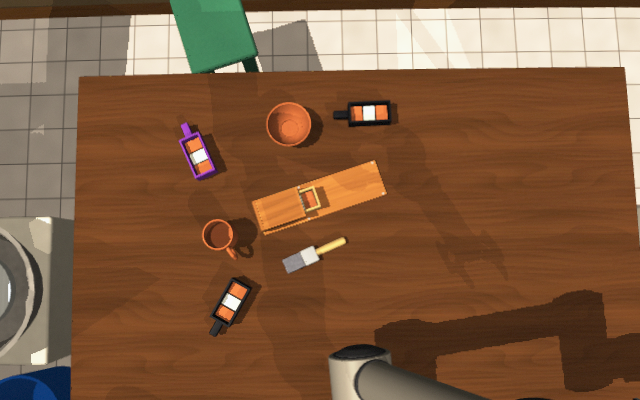

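View pics/side0.png

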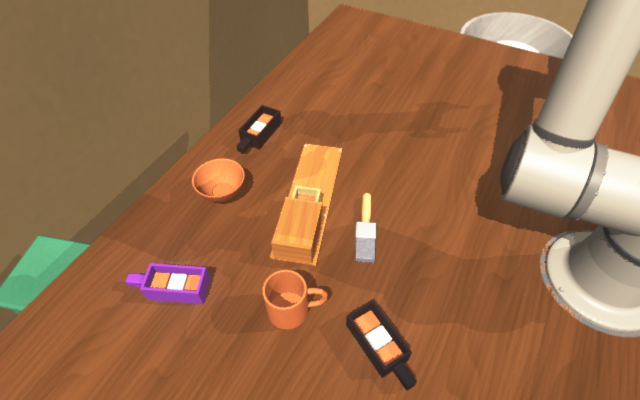

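The pale drawer's end sticks out of the sleeve at top (311,198) and side (306,193). The look-alikes are at top (362,113) and (230,305), both black, and (197,152), purple. Only the pale one is in the sleeve, so it is the target. I'll confirm it in a crop and measure.

```bash
python3 - <<'E'
from h import *
d=load('top0'); W=cloud(d); im=d['img']
c=cv2.resize(im[145:250,235:400],None,fx=4.5,fy=4.5,interpolation=cv2.INTER_CUBIC); cv2.imwrite('pics/crop0.png',c)
hsv=cv2.cvtColor(im,cv2.COLOR_BGR2HSV)
for p in [(280,205),(360,180),(345,190),(300,200),(318,196),(311,188),(311,198),(308,212)]: print(p,hsv[p[1],p[0]],W[p[1],p[0]].round(1))
# sleeve top
sub=np.zeros(im.shape[:2],bool); sub[150:245,240:400]=1
for nm,lo,hi in(('top',55,64),('rim',44,52),('board',2,12)):
    m=sub&(W[...,2]>lo)&(W[...,2]<hi)
    if nm=='board': m&=(hsv[...,2]>150)
    cnt,_=cv2.findContours(m.astype(np.uint8),cv2.RETR_EXTERNAL,cv2.CHAIN_APPROX_NONE)
    c=max(cnt,key=cv2.contourArea); print(nm,m.sum(),cv2.contourArea(c),cv2.minAreaRect(c),np.nanmedian(W[m][:,2]))
    z={'top':59,'rim':48,'board':6}[nm]
    w=ray(d,c[:,0],z)[:,:2].astype(np.float32); r=cv2.minAreaRect(w); print(r,cv2.boxPoints(r).round(1).tolist())
E
```

```text
(280, 205) [ 14 186 225] [574.2 194.3  60.1]
(360, 180) [ 13 186 219] [642.2 -13.2   6.6]
(345, 190) [ 14 179 232] [616.5  26.8   5.4]
(300, 200) [ 14 137 229] [586.5 144.   55.3]
(318, 196) [ 13 187 142] [601.8  98.1   6.3]
(311, 188) [ 20 138 216] [618.4 115.8  41.9]
(311, 198) [ 12 179 248] [593.6 116.3  33.7]
(308, 212) [ 14 174 129] [560.3 125.    4.2]
top 1354 1371.0 ((278.8000183105469, 208.39999389648438), (30.990318298339844, 46.80170822143555), 71.56504821777344) 59.382780342987985
((566.3739624023438, 197.50289916992188), (78.35872650146484, 117.82242584228516), 17.969120025634766) [[510.8999938964844, 241.5], [547.2999877929688, 129.39999389648438], [621.7999877929688, 153.60000610351562], [585.5, 265.6000061035156]]
rim 111 42.0 ((309.3500061035156, 198.05001831054688), (21.819713592529297, 16.443843841552734), 71.56504821777344) 47.808254387348825
((591.9459228515625, 120.37699127197266), (55.89710235595703, 41.67327117919922), 17.278783798217773) [[559.0999755859375, 132.0], [571.4000244140625, 92.19999694824219], [624.7999877929688, 108.80000305175781], [612.4000244140625, 148.60000610351562]]
board 2372 2318.5 ((319.2762756347656, 197.2156982421875), (36.92811965942383, 129.64967346191406), 71.1310043334961) 6.348594000665798
((598.8403930664062, 94.27023315429688), (97.36775207519531, 339.9381103515625), 17.907207489013672) [[500.29998779296875, 241.0], [604.7999877929688, -82.4000015258789], [697.4000244140625, -52.5], [592.9000244140625, 271.0]]
```

View pics/crop0.png

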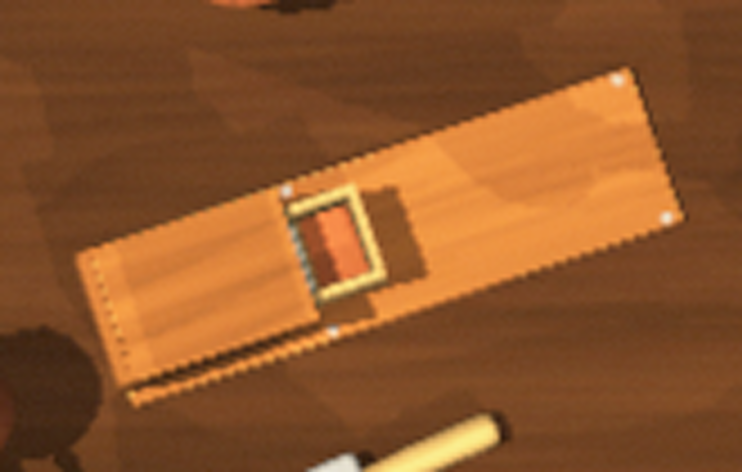

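```bash
python3 - <<'E'
from h import *
d=load('top0'); im=d['img']; hsv=cv2.cvtColor(im,cv2.COLOR_BGR2HSV); s=hsv[...,1].astype(int);v=hsv[...,2]
m=((s<95)&(v>170)).astype(np.uint8); m[:, :240]=0;m[:,400:]=0;m[:155]=0;m[235:]=0
n,l,st,c=cv2.connectedComponentsWithStats(m)
for i in range(1,n):
    ys,xs=np.where(l==i); w=(200-s[ys,xs]).clip(0); p=((xs*w).sum()/w.sum(),(ys*w).sum()/w.sum()); print(st[i,4],np.round(p,2),[ray(d,p,z)[0].round(1).tolist()[:2] for z in(6,59)])
m=((hsv[...,0]>=18)&(hsv[...,0]<=26)&(v>160)&(s>90)).astype(np.uint8); m[:, :290]=0;m[:,335:]=0;m[:180]=0;m[220:]=0
cnt,_=cv2.findContours(m,cv2.RETR_EXTERNAL,cv2.CHAIN_APPROX_NONE)
c=np.concatenate([k for k in cnt if len(k)>5])[:,0]
w=ray(d,c,48)[:,:2]
a=np.deg2rad(107.9); ex=np.array([np.cos(a),np.sin(a)]); ey=np.array([-ex[1],ex[0]])
q=np.c_[(w-[583.8,142.2])@ex,(w-[583.8,142.2])@ey]; print(q[np.argsort(q[:,0])].round(1).tolist())
E
```

```text
3 [371.68 162.32] [[688.9, -45.3], [678.9, -39.1]]
4 [298.25 186.99] [[626.6, 149.5], [619.2, 147.8]]
3 [382.67 192.7 ] [[607.5, -71.8], [600.9, -64.5]]
2 [308.53 218.  ] [[544.4, 123.9], [540.3, 123.2]]
[[-43.4, -7.7], [-43.3, 0.3], [-43.2, 8.4], [-43.1, 16.5], [-43.0, 24.5], [-42.7, -21.5], [-42.6, -13.4], [-42.5, -5.3], [-42.5, 2.8], [-42.4, 10.8], [-42.3, 18.9], [-42.0, -27.2], [-41.9, -19.1], [-41.8, -11.0], [-41.7, -2.9], [-41.6, 5.2], [-41.5, 13.3], [-41.5, 21.3], [-41.1, -24.8], [-41.1, -16.7], [-39.8, 26.1], [-39.6, -28.0], [-39.0, 28.5], [-38.7, -17.5], [-38.6, -9.4], [-38.5, -1.3], [-38.4, 6.8], [-38.3, 14.8], [-37.8, -15.1], [-37.7, -7.0], [-37.7, 1.1], [-37.6, 9.2], [-37.5, 17.3], [-37.2, -28.8], [-37.1, -20.7], [-37.0, -12.6], [-36.9, -4.5], [-36.8, 3.5], [-36.7, 11.6], [-36.7, 19.7], [-36.6, 27.7], [-35.8, 22.1], [-35.5, -24.0], [-34.2, 26.9], [-33.9, -27.2], [-33.1, -24.8], [-32.6, 23.7], [-31.5, -28.1], [-31.0, 28.5], [-30.2, 22.8], [-29.9, -23.2], [-28.6, 27.7], [-28.3, -26.5], [-27.5, -24.0], [-27.0, 24.4], [-26.2, 26.8], [-25.9, -27.3], [-24.6, 23.6], [-24.2, -22.4], [-23.5, -28.1], [-22.9, 28.4], [-22.2, 22.8], [-21.8, -23.3], [-20.5, 27.6], [-20.2, -26.5], [-19.4, -24.1], [-19.0, 24.4], [-18.2, 26.8], [-17.8, -27.3], [-16.6, 23.6], [-16.2, -22.5], [-15.4, -28.2], [-14.9, 28.4], [-14.2, 22.7], [-13.8, -23.3], [-13.0, -29.0], [-12.5, 27.6], [-11.4, -24.1], [-11.0, 24.3], [-10.1, 26.7], [-9.8, -27.4], [-8.6, 23.5], [-8.1, -22.5], [-7.4, -28.2], [-6.9, 28.3], [-6.2, 22.7], [-5.7, -23.4], [-5.3, 25.1], [-4.5, 27.5], [-4.2, -26.6], [-3.3, -24.2]]
```

apply_moves([
  [1,0.45,0.33,0,0.5],
  [1,0.905,0.653,0,1],
  [1,0.905,0.653,0,1],
  [1,0.905,0.653,0,1],
  [1,0.905,0.653,0,1],
  [1,0.905,0.653,0,1],
  [1,0.905,0.653,0,1],
  [1,0.905,0.653,0,1],
  [1,0.905,0.653,0,1],
  [1,0.905,0.653,0,1],
  [1,0.905,0.653,0,1],
  [1,0.905,0.653,0,1],
  [1,0.905,0.653,0,1],
  [1,0.905,0.653,0,1],
])

```text
clock: 1.5
tool_pos: [479.3, -251.3, 231.4]
tcp_rot: [3.141, 0.0, 1.272]
wrist_force: [0.8, -0.6, -0.3]
width: 85.2
```

apply_moves([
  [1,0.278,0.924,-0.1,0.582],
  [1,0.278,0.924,-0.2,0.582],
  [1,0.278,0.924,-0.2,0.582],
  [1,0.278,0.924,-0.2,0.582],
  [1,0.278,0.924,-0.2,0.582],
  [1,0.278,0.924,-0.2,0.582],
  [1,0.278,0.924,-0.2,0.582],
  [1,0.278,0.924,-0.2,0.582],
  [1,0.278,0.924,-0.2,0.582],
  [1,0.278,0.924,-0.278,0.582],
  [1,0.278,0.924,-0.278,0.582],
  [1,0.278,0.924,-0.278,0.582],
  [1,0.278,0.924,-0.278,0.582],
  [1,0.278,0.924,-0.278,0.582],
])

```text
clock: 2.9
tool_pos: [592.0, 118.6, 121.6]
tcp_rot: [3.139, 0.001, 1.882]
wrist_force: [0.1, -0.1, 0.3]
width: 85.4
```

```bash
python3 - <<'E'
from h import *
s=telemetry.state(); print(s['tool_pos'],np.degrees(s['tcp_rot']),s['joint_pos'])
a=cap('top','t1');b=cap('side','s1')
cv2.imwrite('pics/c1.png',np.hstack([cv2.resize(a['img'][130:260,220:400],(400,290)),cv2.resize(b['img'][90:280,200:400],(400,290*1))]))
E
```

```text
[592.01579873 118.59886896 121.6247522 ] [1.79864004e+02 3.40561672e-02 1.07855385e+02] [ 7.08426615e-02  5.83155162e-01  1.44803890e+00 -1.25293280e-05
  1.10795175e+00 -2.40787723e-01]
```

View pics/c1.png

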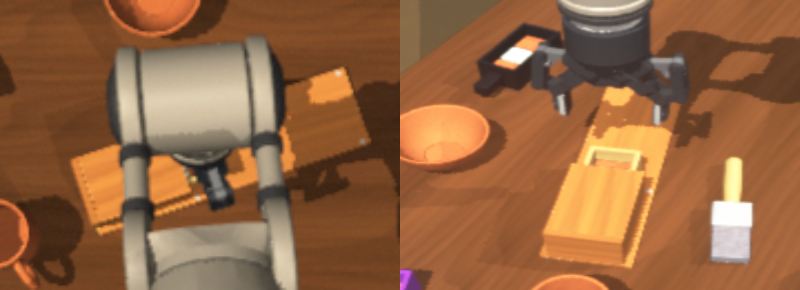

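The open fingers straddle the drawer end, along its width, in the side view. I'll go down beside it.

apply_moves([
  [1,0,0,-0.07,0],
  [1,0,0,-0.14,0],
  [1,0,0,-0.18,0],
  [1,0,0,-0.21,0],
  [1,0,0,-0.235,0],
  [1,0,0,-0.255,0],
  [1,0,0,-0.265,0],
  [1,0,0,-0.265,0],
  [1,0,0,-0.265,0],
])

```text
clock: 3.9
tool_pos: [591.7, 119.3, 14.6]
tcp_rot: [3.141, 0.0, 1.883]
wrist_force: [0.0, 0.1, 0.8]
width: 85.1
```

apply_moves([
  [0.4,0,0,0,0],
  [0.4,0,0,0,0],
  [0.4,0,0,0,0],
  [0.4,0,0,0,0],
  [0.4,0,0,0,0],
  [0.4,0,0,0,0],
  [0.4,0,0,0,0],
  [0.4,0,0,0,0],
], grip_force=30)

```text
clock: 4.7
tool_pos: [591.9, 119.3, 14.9]
tcp_rot: [3.14, 0.0, 1.883]
wrist_force: [-0.5, -0.6, 5.4]
width: 55.7
```

apply_moves([
  [0.4,0.004,-0.012,0,0],
  [0.4,0.01,-0.031,0,0],
  [0.4,0.016,-0.05,0,0],
  [0.4,0.022,-0.068,0,0],
  [0.4,0.028,-0.087,0,0],
  [0.4,0.034,-0.105,0,0],
  [0.4,0.04,-0.124,0,0],
  [0.4,0.046,-0.142,0,0],
  [0.4,0.052,-0.161,0,0],
  [0.4,0.058,-0.18,0,0],
  [0.4,0.064,-0.198,0,0],
  [0.4,0.07,-0.217,0,0],
  [0.4,0.076,-0.235,0,0],
  [0.4,0.082,-0.254,0,0],
  [0.4,0.0884,-0.2736,0,0],
  [0.4,0.0884,-0.2736,0,0],
  [0.4,0.0884,-0.2736,0,0],
], grip_force=35)

```text
clock: 6.4
tool_pos: [627.3, 9.2, 14.9]
tcp_rot: [3.14, 0.001, 1.883]
wrist_force: [0.5, -2.2, 5.2]
width: 55.4
```

```bash
python3 - <<'E'
from h import *
a=cap('top','t2');b=cap('side','s2')
cv2.imwrite('pics/c2.png',np.hstack([cv2.resize(a['img'][130:260,220:400],(400,290)),cv2.resize(b['img'][90:280,200:400],(400,290*1))]))
E
```

```text
(no output)
```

View pics/c2.png

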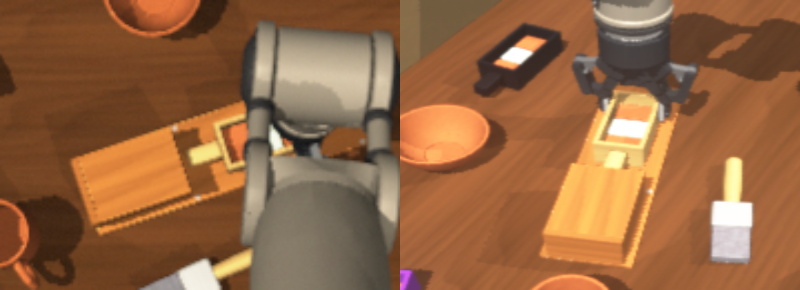

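The drawer is fully out on the board, with the pull just past the mouth at about (203,155) in the left crop. I'll release it and regrip at its centre.

apply_moves([
  [1,0,0,0,0],
  [1,0,0,0,0],
  [1,0,0,0,0],
  [1,0,0,0,0],
  [1,0,0,0,0],
  [1,-0.009,0.027,0,0],
  [1,-0.018,0.055,0,0],
  [1,-0.027,0.083,0,0],
  [1,-0.027,0.083,0,0],
  [1,-0.027,0.083,0,0],
])

```text
clock: 7.5
tool_pos: [615.8, 43.7, 14.3]
tcp_rot: [3.141, 0.0, 1.885]
wrist_force: [-0.4, 0.2, -0.6]
width: 85.4
```

apply_moves([
  [0.4,0,0,0,0],
  [0.4,0,0,0,0],
  [0.4,0,0,0,0],
  [0.4,0,0,0,0],
  [0.4,0,0,0,0],
  [0.4,0,0,0,0],
  [0.4,0,0,0,0],
  [0.4,0,0,0,0],
], grip_force=50)

```text
clock: 8.3
tool_pos: [616.3, 42.6, 14.5]
tcp_rot: [3.141, 0.001, 1.883]
wrist_force: [1.3, -3.0, 5.2]
width: 55.3
```

apply_moves([
  [0.4,0,0,0.01,0],
  [0.4,0,0,0.02,0],
  [0.4,0,0,0.03,0],
  [0.4,0,0,0.045,0],
  [0.4,0,0,0.06,0],
  [0.4,0,0,0.06,0],
])

```text
clock: 8.9
tool_pos: [616.5, 43.0, 39.3]
tcp_rot: [3.14, 0.001, 1.884]
wrist_force: [0.3, -1.2, -1.8]
width: 55.4
```

```bash
python3 - <<'E'
from h import *
a=cap('top','t3');b=cap('side','s3')
cv2.imwrite('pics/c3.png',np.hstack([cv2.resize(a['img'][130:260,220:400],(400,290)),cv2.resize(b['img'][90:280,200:400],(400,290*1))]))
E
```

```text
(no output)
```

View pics/c3.png

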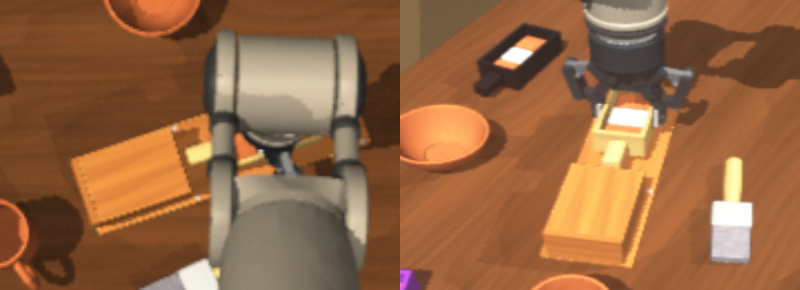

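apply_moves([
  [0.4,0,0,0.04,0],
  [0.4,0,0,0.08,0],
  [0.4,0,0,0.12,0],
  [0.4,0,0,0.13,-0.05],
  [0.4,0,0,0.13,-0.15],
  [0.4,0,0,0.13,-0.25],
  [0.4,0,0,0.13,-0.35],
  [0.4,0,0,0.13,-0.45],
  [0.4,0,0,0.13,-0.55],
  [0.4,0,0,0.13,-0.65],
  [0.4,0,0,0.13,-0.75],
  [0.4,0,0,0.13,-0.85],
  [0.4,0,0,0.13,-0.95],
  [0.4,0,0,0.13,-1],
  [0.4,0,0,0.13,-1],
])

```text
clock: 10.5
tool_pos: [615.5, 43.0, 89.7]
tcp_rot: [-3.141, 0.0, 0.836]
wrist_force: [-0.3, -0.0, -2.7]
width: 55.2
```

apply_moves([
  [0.4,0,0,0,-0.1],
  [0.4,0,0,0,-0.2],
  [0.4,0,0,0,-0.3],
  [0.4,0,0,0,-0.4],
  [0.4,0,0,0,-0.5],
  [0.4,0,0,0,-0.6],
  [0.4,0,0,0,-0.7],
  [0.4,0,0,0,-0.8],
  [0.4,0,0,0,-0.9],
  [0.4,0,0,0,-1],
  [0.4,0,0,0,-1],
])

```text
clock: 11.6
tool_pos: [615.7, 43.0, 89.9]
tcp_rot: [3.141, 0.0, -0.21]
wrist_force: [0.0, 0.2, -2.3]
width: 55.5
```

apply_moves([
  [0.4,0,0,0,-0.1],
  [0.4,0,0,0,-0.2],
  [0.4,0,0,0,-0.3],
  [0.4,0,0,0,-0.4],
  [0.4,0,0,0,-0.5],
  [0.4,0,0,0,-0.6],
  [0.4,0,0,0,-0.7],
  [0.4,0,0,0,-0.8],
  [0.4,0,0,0,-0.9],
  [0.4,0,0,0,-1],
  [0.4,0,0,0,-1],
  [0.4,0,0,0,-1],
])

```text
clock: 12.8
tool_pos: [615.7, 43.0, 90.0]
tcp_rot: [3.141, 0.0, -1.253]
wrist_force: [0.6, 0.1, -2.7]
width: 55.0
```

```bash
python3 - <<'E'
from h import *
s=telemetry.state(); print(s['joint_pos'],np.degrees(s['tcp_rot']),s['tool_pos'])
a=cap('top','t4');b=cap('side','s4')
cv2.imwrite('pics/c4.png',np.hstack([cv2.resize(a['img'][130:260,220:400],(400,290)),cv2.resize(b['img'][90:280,200:400],(400,290*1))]))
E
```

```text
[-5.44161973e-02  6.42172434e-01  1.43493624e+00 -7.60075116e-05
  1.06482101e+00  2.76968599e+00] [ 1.79980626e+02  3.46908920e-03 -7.18070257e+01] [615.74809923  42.95259929  90.00802223]
```

View pics/c4.png

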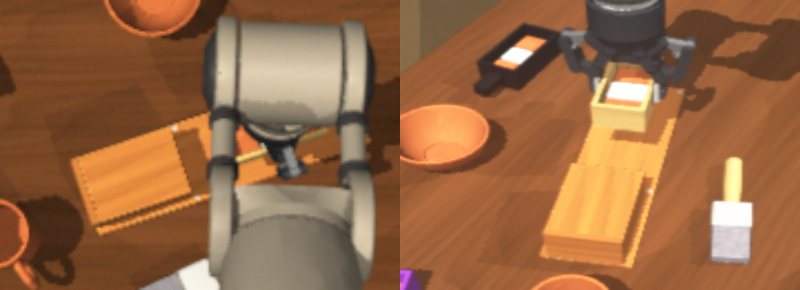

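The drawer is turned, with the plain end facing the mouth, and it is still level. I'll lower it to the board and check its alignment before inserting it.

apply_moves([
  [0.4,0,0,-0.05,0],
  [0.4,0,0,-0.1,0],
  [0.4,0,0,-0.14,0],
  [0.4,0,0,-0.165,0],
  [0.4,0,0,-0.18,0],
  [0.4,0,0,-0.185,0],
  [0.4,0,0,-0.1885,0],
  [0.4,0,0,-0.1885,0],
  [0.4,0,0,-0.1885,0],
])

```text
clock: 13.8
tool_pos: [616.2, 42.9, 15.4]
tcp_rot: [-3.141, -0.0, -1.258]
wrist_force: [0.4, 0.1, -1.8]
width: 55.4
```

```bash
python3 - <<'E'
from h import *
s=telemetry.state(); print(s['wrist_force'],np.degrees(s['tcp_rot']),s['tool_pos'])
a=cap('top','t5');b=cap('side','s5')
im=b['img']; c=cv2.resize(im[130:280,255:355],None,fx=4,fy=4,interpolation=cv2.INTER_CUBIC); cv2.imwrite('pics/c5.png',c)
W=cloud(b)
o=np.array([583.8,142.2]);A=np.deg2rad(107.9); ex=np.array([np.cos(A),np.sin(A)]); ey=np.array([-ex[1],ex[0]])
q=np.stack([(W[...,:2]-o)@ex,(W[...,:2]-o)@ey,W[...,2]],-1)
hsv=cv2.cvtColor(im,cv2.COLOR_BGR2HSV)
# face of plain end, and sleeve sides
for nm,x0,x1,z0,z1 in(('draw',-56,-44,15,42),('rim',-75,-45,44,54),('sleeveTop',3,110,55,64)):
    m=(q[...,0]>x0)&(q[...,0]<x1)&(q[...,2]>z0)&(q[...,2]<z1)&(abs(q[...,1])<45)
    p=q[m]; print(nm,m.sum(),np.percentile(p[:,1],[0,2,5,50,95,98,100]).round(1),np.percentile(p[:,0],[2,50,98]).round(1),np.median(p[:,2]).round(1))
    if nm=='draw': print(np.polyfit(p[:,1],p[:,0],1))
E
```

```text
[ 0.3912276   0.10152325 -1.77169715] [-1.79941737e+02 -2.46015598e-02 -7.20772007e+01] [616.24849605  42.94821745  15.38119407]
draw 197 [-29.2 -27.4 -26.4   0.1  25.1  27.   27.1] [-52.7 -50.7 -48.6] 28.3
[ 1.08916924e-02 -5.06798707e+01]
rim 126 [-28.6 -28.5 -27.5  -1.8  26.2  27.2  27.3] [-73.5 -52.7 -48.8] 48.9
sleeveTop 1687 [-41.6 -39.7 -37.3  -1.7  33.   35.5  36.6] [  5.5  59.4 108. ] 59.8
```

View pics/c5.png

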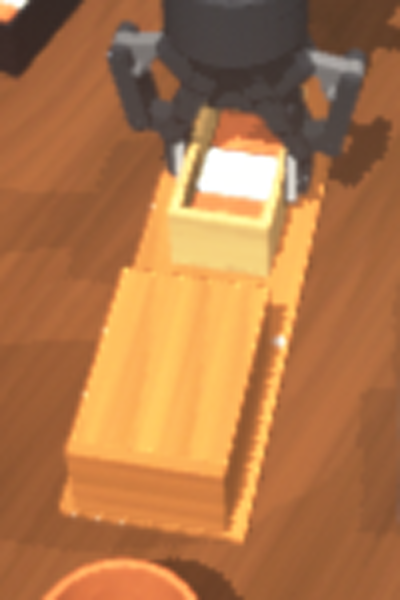

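```bash
python3 - <<'E'
from h import *
o=np.array([583.8,142.2]);A=np.deg2rad(107.9); ex=np.array([np.cos(A),np.sin(A)]); ey=np.array([-ex[1],ex[0]])
for tag in('s0','s5','top0','t5'):
    tag={'s0':'side0'}.get(tag,tag)
    b=load(tag); W=cloud(b); q=np.stack([(W[...,:2]-o)@ex,(W[...,:2]-o)@ey,W[...,2]],-1)
    # sleeve top by pixel mask, rays to z=59
    m=((q[...,2]>55.5)&(q[...,2]<64)&(abs(q[...,1])<46)&(q[...,0]>-8)&(q[...,0]<125)).astype(np.uint8)
    v,u=np.where(m); w=ray(b,np.c_[u,v],59)[:,:2]-o; x=w@ex;y=w@ey
    print(tag,'x',x.min().round(1),x.max().round(1),[(k,y[(x>k)&(x<k+20)].min().round(1),y[(x>k)&(x<k+20)].max().round(1)) for k in range(5,105,20)])
    c,_=cv2.findContours(m,cv2.RETR_EXTERNAL,cv2.CHAIN_APPROX_NONE); c=max(c,key=cv2.contourArea)
    w=ray(b,c[:,0],59)[:,:2]-o; print(cv2.minAreaRect(np.c_[w@ex,w@ey].astype(np.float32)))
    hs=cv2.cvtColor(b['img'],cv2.COLOR_BGR2HSV)
    m=(q[...,2]<13)&(q[...,2]>1)&(hs[...,2]>150)&(hs[...,1]>120)&(abs(q[...,1])<60)
    v,u=np.where(m); w=ray(b,np.c_[u,v],6)[:,:2]-o; x=w@ex;y=w@ey
    print('board',[(k,y[(x>k)&(x<k+20)].min().round(1),y[(x>k)&(x<k+20)].max().round(1)) for k in range(-210,-5,20) if ((x>k)&(x<k+20)).any()])
E
```

```text
side0 x -1.2 120.0 [(5, np.float64(-41.0), np.float64(37.0)), (25, np.float64(-41.3), np.float64(36.8)), (45, np.float64(-41.6), np.float64(36.6)), (65, np.float64(-41.4), np.float64(36.4)), (85, np.float64(-41.7), np.float64(36.6))]
((59.42281723022461, -2.4032440185546875), (78.37438201904297, 121.17932891845703), 89.74011993408203)
board [(-210, np.float64(-58.8), np.float64(60.4)), (-190, np.float64(-58.4), np.float64(60.0)), (-170, np.float64(-50.1), np.float64(59.6)), (-150, np.float64(-51.8), np.float64(60.3)), (-130, np.float64(-54.0), np.float64(59.1)), (-110, np.float64(-57.3), np.float64(59.7)), (-90, np.float64(-58.3), np.float64(60.3)), (-70, np.float64(-57.9), np.float64(60.0)), (-50, np.float64(-57.5), np.float64(60.2)), (-30, np.float64(-58.0), np.float64(58.2)), (-10, np.float64(-58.8), np.float64(60.5))]
s5 x -1.2 119.7 [(5, np.float64(-41.0), np.float64(37.0)), (25, np.float64(-41.3), np.float64(36.8)), (45, np.float64(-41.6), np.float64(36.6)), (65, np.float64(-41.4), np.float64(37.0)), (85, np.float64(-41.7), np.float64(36.8))]
((59.23979568481445, -2.29919052124
[... 1296 characters left out ...]
(48.8)), (-30, np.float64(-48.2), np.float64(47.8)), (-10, np.float64(-48.3), np.float64(49.3))]
t5 x -0.9 116.9 [(5, np.float64(-38.9), np.float64(38.8)), (25, np.float64(-39.1), np.float64(38.6)), (45, np.float64(-39.2), np.float64(38.5)), (65, np.float64(-39.3), np.float64(38.4)), (85, np.float64(-39.4), np.float64(38.1))]
((57.9957389831543, -0.3642616271972656), (117.82477569580078, 78.30166625976562), 0.04572409763932228)
board [(-170, np.float64(44.6), np.float64(48.0)), (-110, np.float64(33.4), np.float64(38.4)), (-90, np.float64(32.5), np.float64(35.9)), (-50, np.float64(-48.1), np.float64(3.0)), (-30, np.float64(-48.2), np.float64(48.6)), (-10, np.float64(-48.3), np.float64(49.3))]
```

apply_moves([
  [0.4,-0.0045,0.023,0,0],
  [0.4,-0.012,0.046,0,0],
  [0.4,-0.02,0.07,0,0],
  [0.4,-0.027,0.094,0,0],
  [0.4,-0.031,0.106,0,0],
  [0.4,-0.0345,0.117,0,0],
  [0.4,-0.038,0.128,0,0],
  [0.4,-0.0415,0.139,0,0],
  [0.4,-0.0445,0.1485,0,0],
  [0.4,-0.0445,0.1485,0,0],
])

```text
clock: 14.9
tool_pos: [597.9, 102.8, 14.7]
tcp_rot: [3.141, 0.0, -1.258]
wrist_force: [0.1, -0.1, -2.2]
width: 55.4
```

```bash
python3 - <<'E'
from h import *
s=telemetry.state(); print(s['wrist_force'],s['wrist_torque'],np.degrees(s['tcp_rot']),s['tool_pos'])
b=cap('side','s6')
im=b['img']; c=cv2.resize(im[130:280,255:355],None,fx=4,fy=4,interpolation=cv2.INTER_CUBIC); cv2.imwrite('pics/c6.png',c)
E
```

```text
[ 0.13894357 -0.06147151 -2.19374227] [ 0.00354714 -0.00179541  0.00149917] [ 1.79988339e+02  6.85141813e-03 -7.20647620e+01] [597.85969291 102.80579995  14.70959529]
```

View pics/c6.png

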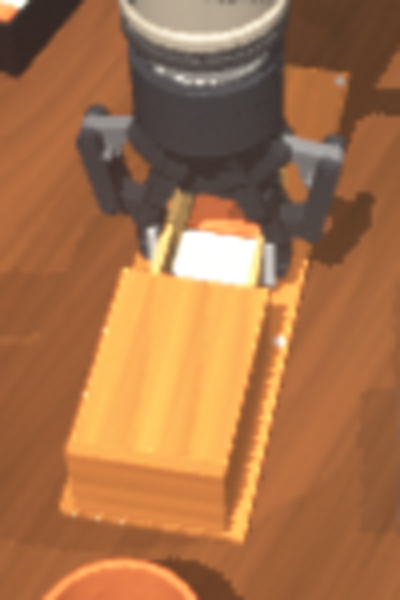

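The plain end has gone in without contact; the drawer rim meets the mouth at about (205,275) in the crop. I'll go a bit further, then release and raise.

apply_moves([
  [0.4,-0.0034,0.0108,0,0],
  [0.4,-0.0068,0.0215,0,0],
  [0.4,-0.0102,0.0322,0,0],
  [0.4,-0.0136,0.043,0,0],
  [0.4,-0.0136,0.043,0,0],
  [0.4,-0.0136,0.043,-0.0015,0],
  [1,-0.0136,0.043,-0.0015,0],
  [1,-0.0136,0.043,-0.0015,0],
  [1,-0.0136,0.043,-0.0015,0],
  [1,-0.0136,0.043,-0.0015,0],
  [1,-0.0136,0.043,-0.0015,0],
])

```text
clock: 16.05
tool_pos: [592.6, 119.5, 14.2]
tcp_rot: [-3.142, -0.0, -1.258]
wrist_force: [0.1, 0.1, -1.4]
width: 85.3
```

apply_moves([
  [1,0,0,0.03,0],
  [1,0,0,0.07,0],
  [1,0,0,0.12,0],
  [1,0,0,0.18,0],
  [1,0,0,0.24,0],
  [1,0.05,-0.16,0.28,0],
  [1,0.11,-0.34,0.3,0],
  [1,0.11,-0.34,0.3,0],
  [1,0.11,-0.34,0.3,0],
  [1,0.11,-0.34,0.3,0],
  [1,0.11,-0.34,0.3,0],
])

```text
clock: 17.15
tool_pos: [636.1, -15.5, 134.3]
tcp_rot: [3.141, 0.001, -1.258]
wrist_force: [-0.9, -1.0, 0.3]
width: 85.4
```

```bash
python3 - <<'E'
from h import *
s=telemetry.state(); print(s['wrist_force'],np.degrees(s['tcp_rot']),s['tool_pos'])
a=cap('top','t7');b=cap('side','s7')
cv2.imwrite('pics/c7.png',np.hstack([cv2.resize(a['img'][130:260,220:400],(400,290)),cv2.resize(b['img'][90:280,200:400],(400,290*1))]))
E
```

```text
[-0.87017786 -0.97128996  0.28526371] [ 1.79975271e+02  3.57954252e-02 -7.20556929e+01] [636.12981507 -15.48286096 134.30328113]
```

View pics/c7.png

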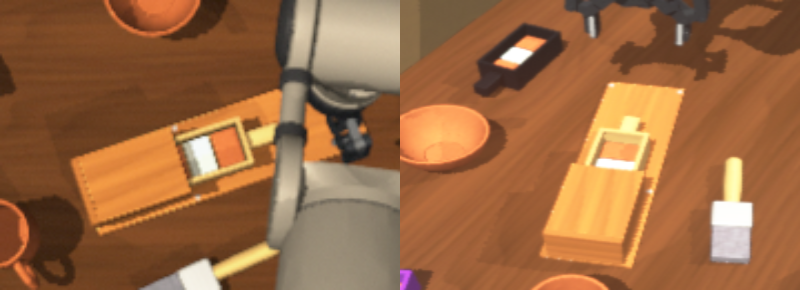

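apply_moves([
  [0.6,-0.0485,0.1498,0,0],
  [0.6,-0.0485,0.1498,-0.05,0],
  [0.6,-0.0485,0.1498,-0.13,0],
  [0.6,-0.0485,0.1498,-0.2,0],
  [0.6,-0.0485,0.1498,-0.25,0],
  [0.6,-0.0485,0.1498,-0.28,0],
  [0.6,-0.0485,0.1498,-0.297,0],
  [0.6,-0.0485,0.1498,-0.304,0],
  [0.6,-0.0485,0.1498,-0.304,0],
  [0.6,-0.0485,0.1498,-0.304,0],
])

```text
clock: 18.25
tool_pos: [617.8, 43.5, 13.5]
tcp_rot: [-3.14, -0.001, -1.258]
wrist_force: [0.2, -0.9, 1.0]
width: 51.1
```

apply_moves([
  [0,0,0,0,0],
  [0,0,0,0,0],
  [0,0,0,0,0],
  [0,0,0,0,0],
  [0,0,0,0,0],
  [0,0,0,0,0],
  [0,0,0,0,0],
], grip_force=25)

```text
clock: 18.95
tool_pos: [617.5, 43.4, 13.1]
tcp_rot: [-3.141, -0.0, -1.258]
wrist_force: [-1.6, -0.6, 6.0]
width: 19.6
```

```bash
python3 - <<'E'
from h import *
s=telemetry.state(); print(s['wrist_force'],s['width'],np.degrees(s['tcp_rot']),s['tool_pos'])
a=cap('top','t8');b=cap('side','s8')
cv2.imwrite('pics/c8.png',np.hstack([cv2.resize(a['img'][130:260,220:400],(400,290)),cv2.resize(b['img'][90:280,200:400],(400,290*1))]))
E
```

```text
[-1.56698502 -0.6195384   6.03614353] 19.552653719276556 [-1.79961734e+02 -2.25105264e-02 -7.20848817e+01] [617.49480577  43.4045868   13.13142423]
```

View pics/c8.png

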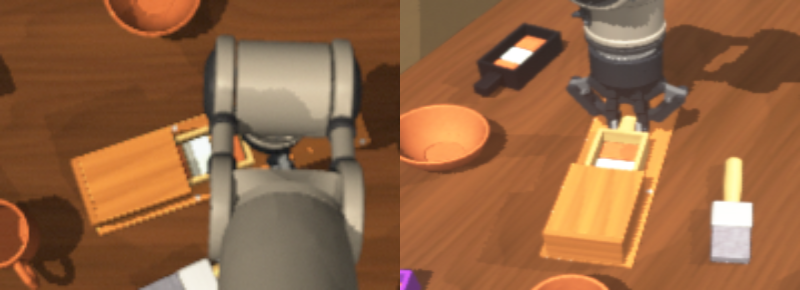

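The pull is gripped at a width of 19.6 mm. I'll push in.

apply_moves([
  [0,-0.003,0.0095,0,0],
  [0,-0.009,0.0286,0,0],
  [0,-0.015,0.0476,0,0],
  [0,-0.021,0.0667,0,0],
  [0,-0.027,0.0857,0,0],
  [0,-0.033,0.1048,0,0],
  [0,-0.039,0.1239,0,0],
  [0,-0.044,0.1387,0,0],
  [0,-0.048,0.1513,0,0],
  [0,-0.051,0.1608,0,0],
  [0,-0.0545,0.1715,0,0],
  [0,-0.0545,0.1715,0,0],
])

```text
clock: 20.25
tool_pos: [595.8, 112.8, 13.1]
tcp_rot: [-3.14, -0.0, -1.258]
wrist_force: [0.6, -0.5, 6.1]
width: 19.1
```

```bash
python3 - <<'E'
from h import *
s=telemetry.state(); print(s['wrist_force'],s['wrist_torque'],s['width'],np.degrees(s['tcp_rot']),s['tool_pos'])
a=cap('top','t9');b=cap('side','s9')
cv2.imwrite('pics/c9.png',np.hstack([cv2.resize(a['img'][130:260,220:400],(400,290)),cv2.resize(b['img'][90:280,200:400],(400,290*1))]))
E
```

```text
[ 0.64343181 -0.45035663  6.10780438] [-0.10697925 -0.04369701 -0.00224021] 19.12272268379549 [-1.79910519e+02 -2.52057794e-02 -7.20574332e+01] [595.83264031 112.79842314  13.14365919]
```

View pics/c9.png

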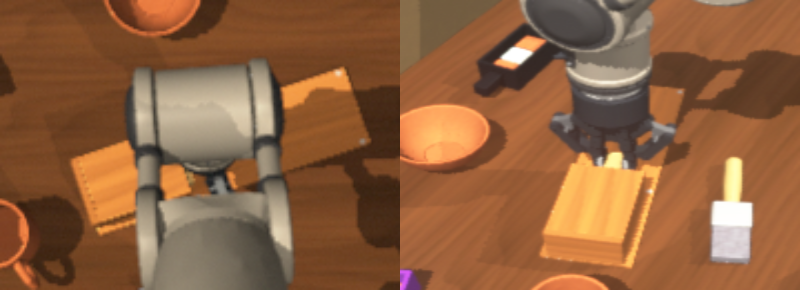

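apply_moves([
  [0,-0.0008,0.0024,0,0],
  [0,-0.0015,0.0048,0,0],
  [0,-0.0023,0.0071,0,0],
  [0,-0.003,0.0095,0,0],
  [0,-0.0038,0.0119,0,0],
  [0,-0.0038,0.0119,0,0],
])

```text
clock: 20.95
tool_pos: [594.5, 116.9, 13.2]
tcp_rot: [-3.14, -0.001, -1.258]
wrist_force: [0.7, -3.2, 5.2]
width: 19.2
```

apply_moves([
  [0,-0.0004,0.0012,0,0],
  [0,-0.0008,0.0024,0,0],
  [0,-0.0008,0.0024,0,0],
])

```text
clock: 21.25
tool_pos: [594.2, 117.7, 13.1]
tcp_rot: [-3.14, -0.001, -1.258]
wrist_force: [1.0, -3.8, 6.3]
width: 19.4
```

apply_moves([
  [0,-0.0004,0.0012,0,0],
  [0,-0.0008,0.0024,0,0],
  [0,-0.0008,0.0024,0,0],
])

```text
clock: 21.55
tool_pos: [593.9, 118.7, 13.2]
tcp_rot: [-3.14, -0.001, -1.258]
wrist_force: [0.4, -4.1, 5.1]
width: 19.7
```

apply_moves([
  [0,-0.0004,0.0012,0,0],
  [0,-0.0008,0.0024,0,0],
  [0,-0.0008,0.0024,0,0],
])

```text
clock: 21.85
tool_pos: [593.9, 118.8, 13.2]
tcp_rot: [-3.14, -0.002, -1.258]
wrist_force: [1.2, -7.4, 4.8]
width: 19.4
```

apply_moves([
  [0,-0.0004,0.0012,0,0],
  [0,-0.0008,0.0024,0,0],
  [0,-0.0008,0.0024,0,0],
])

```text
clock: 22.15
tool_pos: [593.9, 118.8, 13.2]
tcp_rot: [-3.14, -0.003, -1.258]
wrist_force: [2.6, -11.8, 4.9]
width: 19.1
```

```bash
python3 - <<'E'
from h import *
b=cap('side','s10');a=cap('top','t10')
cv2.imwrite('pics/c10.png',cv2.resize(b['img'][150:220,270:350],None,fx=8,fy=8,interpolation=cv2.INTER_CUBIC))
E
```

```text
(no output)
```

View pics/c10.png

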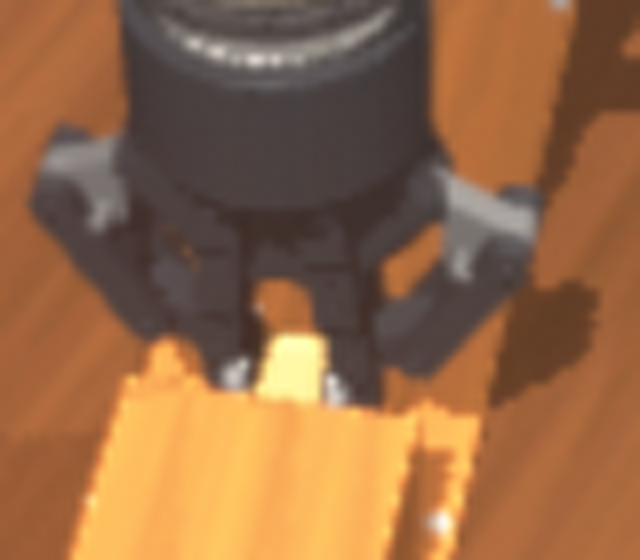

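The force rises while the TCP stays still, after 79 mm of travel as predicted, so the drawer is against the back wall. I'll release and retreat.

apply_moves([
  [0.7,0,0,0,0],
  [0.7,0,0,0,0],
  [0.7,0,0,0,0],
  [0.7,0,0,0,0],
  [0.7,0,0,0.03,0],
  [0.7,0,0,0.08,0],
  [0.7,0,0,0.15,0],
  [0.7,0,0,0.25,0],
  [0.7,0.1,-0.3,0.35,0],
  [0.7,0.1,-0.5,0.4,0],
  [0.7,0.1,-0.7,0.4,0],
  [0.7,0.1,-0.8,0.4,0],
  [0.7,0.1,-0.8,0.4,0],
  [0.7,0.1,-0.8,0.4,0],
  [0.7,0.1,-0.8,0.4,0],
  [0.7,0.1,-0.8,0.4,0],
])

```text
clock: 23.85
tool_pos: [632.5, -204.1, 173.8]
tcp_rot: [-3.14, -0.003, -1.263]
wrist_force: [0.8, 1.1, -0.3]
width: 59.8
```

```bash
python3 - <<'E'
from h import *
s=telemetry.state(); print(s['tool_pos'],s['wrist_force'])
a=cap('top','t11');b=cap('side','s11')
cv2.imwrite('pics/c11.png',np.hstack([cv2.resize(a['img'][150:240,245:345],(400,360),interpolation=2),cv2.resize(b['img'][130:270,240:396],(400,360),interpolation=2)]))
cv2.imwrite('pics/t11d.png',cv2.absdiff(a['img'],load('top0')['img']))
o=np.array([583.8,142.2]);A=np.deg2rad(107.6); ex=np.array([np.cos(A),np.sin(A)]); ey=np.array([-ex[1],ex[0]])
for n,d in(('top',a),('side',b)):
    hs=cv2.cvtColor(d['img'],cv2.COLOR_BGR2HSV); W=cloud(d); q=np.stack([(W[...,:2]-o)@ex,(W[...,:2]-o)@ey,W[...,2]],-1)
    m=(q[...,2]>28)&(q[...,2]<46)&(q[...,0]<-2)&(q[...,0]>-70)&(abs(q[...,1])<30)
    v,u=np.where(m); w=ray(d,np.c_[u,v],38)[:,:2]-o
    print(n,m.sum(),'pull x',(w@ex).min().round(1),(w@ex).max().round(1),'y',(w@ey).min().round(1),(w@ey).max().round(1))
for t0,d in(('top0',a),('side0',b)):
    d0=load(t0)
    for nm,z in (('bowl',0),('mug',0)):
        pass
    df=cv2.absdiff(d['img'],d0['img']).max(2)
    for nm,box in {'top0':{'bowl':(262,98,316,150),'mug':(198,215,242,262),'brush':(280,235,350,275),'blackA':(330,95,395,130),'purple':(178,120,218,182),'blackB':(205,275,255,338)},'side0':{'bowl':(190,158,248,204),'mug':(260,270,330,330),'brush':(352,190,380,264)}}[t0].items():
        x0,y0,x1,y1=box; print(t0,nm,(df[y0:y1,x0:x1]>40).sum())
E
```

```text
[ 632.51783758 -204.05082084  173.80551997] [ 0.81905944  1.07758316 -0.30724285]
top 123 pull x -40.5 -2.4 y -10.0 10.4
side 75 pull x -40.2 -18.2 y -11.8 9.1
top0 bowl 0
top0 mug 71
top0 brush 24
top0 blackA 1
top0 purple 53
top0 blackB 23
side0 bowl 54
side0 mug 4
side0 brush 3
```

View pics/c11.png

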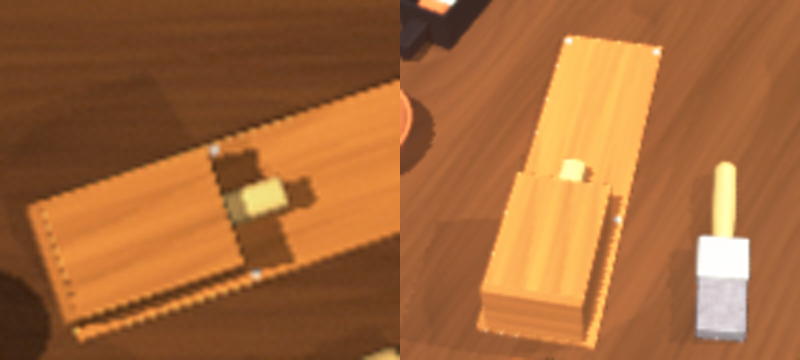

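The pull's end is 40 mm out of the mouth in both views, so the drawer is home. Neither bowl, mug nor brush shows change in both views, so I take the leftover pixels to be arm shadow. I'm handing in.

```bash
python3 -c "
from workcell import robot; print(robot.close_job())"
```

```text
the job is handed in; nothing more can be done
None
```

The drawer is out, turned round and back in its sleeve with the finger pull outside. I handed the job in at about 24 s of the 72 s allowed.

I slid it out along the board, regripped it at its centre, lifted it level and turned it 180° in the air. I then slid the plain end into the mouth and pushed on the pull until the back wall stopped it.

**Drawer home:** in the last push the tool stood still while the force rose to about 12 N, after the expected 79 mm of travel. After release, the end of the pull measured 40.5 mm (top camera) and 40.2 mm (side camera) out of the mouth, against 40 mm for a flush front. The gripper was well clear and touching nothing.

**Bystanders:** the gripper never went near the bowl, the mug or the brush. Comparing first and last pictures, each is unchanged in at least one view. A few pixels differ in single views (mug 71 and brush 24 from the top, bowl 54 from the side). I put these down to the arm's shadow without checking further.

**Disagreement:** the two cameras differed by about 2 mm on the sleeve's sideways position. I shifted the drawer about 1 mm as a compromise, and it went in with almost no side force.

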